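Fetch the piston's gudgeon pin from its lidded compartment

TASK

Find the compartment of the grey organiser that holds the piston's gudgeon pin (the plain steel tube seen through the clear lid), and flip up that lid only, leaving the other compartments closed. Lay the pin flat in the tray where the piston stands, setting it down rather than dropping it, then shut the lid again. Leave the piston standing where it is and everything else in its place.

Things in the scene. Friction and masses are not known exactly. Their poses are not given: they have to be found in the camera images.
- organiser: Grey plastic parts organiser fixed to the bench, 104 mm deep (its x), 318 mm long (its y), 48 mm high: five compartments in a row along y, each under its own clear lid, holding one loose part. Inside each is 98 mm (x) by 60 mm (y), walls 3 mm, floor 4 mm above the bench. Origin: centre of its underside, on the bench; +x points away from the robot, to the hinges; z up.
- lid0 (a joint): Angle (rad) of the lid of compartment 0 (centred at y = 126 mm in the organiser's frame; 0 is leftmost from the robot): 0 shut, grows as the front rises, stop at 2.1. Clear plate 104 mm long, 60 wide, 3 thick, 35 g, hinged along the organiser's back top edge (x = 52, z = 48.5 mm). Nearly free: past upright (1.57) it falls back to its stop, before that it falls shut.
- lid0_lip (a point): Finger lip of lid 0: a grey tab 30 mm wide (y), 3 thick, jutting 16 mm out over the organiser's front face in the plane of the lid. This point is the middle of its underside, 112 mm from the hinge line; when shut 8 mm in front of the front face and 48.5 mm above the bench. It turns with the lid.
- lid1 (a joint): Angle (rad) of the lid of compartment 1 (centred at y = 63 mm in the organiser's frame; 0 is leftmost from the robot): 0 shut, grows as the front rises, stop at 2.1. Clear plate 104 mm long, 60 wide, 3 thick, 35 g, hinged along the organiser's back top edge (x = 52, z = 48.5 mm). Nearly free: past upright (1.57) it falls back to its stop, before that it falls shut.
- lid1_lip (a point): Finger lip of lid 1: a grey tab 30 mm wide (y), 3 thick, jutting 16 mm out over the organiser's front face in the plane of the lid. This point is the middle of its underside, 112 mm from the hinge line; when shut 8 mm in front of the front face and 48.5 mm above the bench. It turns with the lid.
- lid2 (a joint): Angle (rad) of the lid of compartment 2 (centred at y = 0 mm in the organiser's frame; 0 is leftmost from the robot): 0 shut, grows as the front rises, stop at 2.1. Clear plate 104 mm long, 60 wide, 3 thick, 35 g, hinged along the organiser's back top edge (x = 52, z = 48.5 mm). Nearly free: past upright (1.57) it falls back to its stop, before that it falls shut.
- lid2_lip (a point): Finger lip of lid 2: a grey tab 30 mm wide (y), 3 thick, jutting 16 mm out over the organiser's front face in the plane of the lid. This point is the middle of its underside, 112 mm from the hinge line; when shut 8 mm in front of the front face and 48.5 mm above the bench. It turns with the lid.
- lid3 (a joint): Angle (rad) of the lid of compartment 3 (centred at y = -63 mm in the organiser's frame; 0 is leftmost from the robot): 0 shut, grows as the front rises, stop at 2.1. Clear plate 104 mm long, 60 wide, 3 thick, 35 g, hinged along the organiser's back top edge (x = 52, z = 48.5 mm). Nearly free: past upright (1.57) it falls back to its stop, before that it falls shut.
- lid3_lip (a point): Finger lip of lid 3: a grey tab 30 mm wide (y), 3 thick, jutting 16 mm out over the organiser's front face in the plane of the lid. This point is the middle of its underside, 112 mm from the hinge line; when shut 8 mm in front of the front face and 48.5 mm above the bench. It turns with the lid.
- lid4 (a joint): Angle (rad) of the lid of compartment 4 (centred at y = -126 mm in the organiser's frame; 0 is leftmost from the robot): 0 shut, grows as the front rises, stop at 2.1. Clear plate 104 mm long, 60 wide, 3 thick, 35 g, hinged along the organiser's back top edge (x = 52, z = 48.5 mm). Nearly free: past upright (1.57) it falls back to its stop, before that it falls shut.
- lid4_lip (a point): Finger lip of lid 4: a grey tab 30 mm wide (y), 3 thick, jutting 16 mm out over the organiser's front face in the plane of the lid. This point is the middle of its underside, 112 mm from the hinge line; when shut 8 mm in front of the front face and 48.5 mm above the bench. It turns with the lid.
- pin_centre (a point): The gudgeon pin (piston pin): a plain steel tube, 16 mm in diameter and 46 mm long, with a dark bore showing at its ends, lying on its side, 45 g. This point is its centre, 8 mm above what it lies on. Its own y axis runs along the tube; at the start that is within 0.35 rad of the organiser's y. It can roll.
- dowel_centre (a point): Slim solid steel dowel, 8 mm in diameter and 44 mm long, lying in another compartment; its centre, y along it.
- bearing_centre (a point): Ball bearing, a flat steel ring 35 mm in diameter and 11 mm thick, lying in another compartment; its centre.
- spring_centre (a point): Valve spring, a dark steel coil 26 mm in diameter and 34 mm high, standing in another compartment; its centre.
- nut_centre (a point): Large hexagon nut, 27 mm across flats and 13 mm thick, lying in another compartment; its centre.
- piston_tray: The steel parts tray in which the piston stands: 190 mm (x) by 120 mm (y), rim 16 mm high and 3 mm thick, floor 2 mm thick, fixed to the bench. Origin: centre of its underside, on the bench; x points away from the robot, z up. It stands to the left or the right of the organiser. The piston stands in its far half (x about +45 mm); its near half (x from -90 to +10 mm) is empty.
- piston_centre (a point): Steel piston, 56 mm in diameter and 48 mm high, standing upright on its skirt in the tray; its centre, half-way up; z up along the piston.
- tool_tray: A second tray of the same shape on the organiser's other side, holding pliers and a sprocket. Origin: centre of its underside.
- pliers_centre (a point): Needle-nose pliers, 155 mm long, 53 mm wide and 11 mm thick, lying in the second tray; their centre.
- sprocket_centre (a point): Small aluminium sprocket, 44 mm in diameter and 7 mm thick, lying in the second tray; its centre.
- jar_centre (a point): Clear glass jar of screws with a closed steel lid, 68 mm in diameter and 88 mm high, standing on the left, beyond the tray there; its centre.
- spanner_centre (a point): Steel spanner, 170 mm long and 8 mm thick, lying on the bench in front of the organiser, between it and the robot; its centre.
- screwdriver_centre (a point): Screwdriver with a black handle, 200 mm long and 26 mm thick, lying on the bench behind the organiser; its centre.
Mind the look-alikes: they are no part of the job. What is shaped like the part that bears piston_centre but blue, green or purple is not meant.

How it is judged:
By the outcome, as a careful person would: the job done as asked, in the order asked, and still so for the second after the job is handed in, with the robot touching nothing.
It also fails if it takes over 72 s, if anything falls off the work surface, if the arm or the gripper's body presses on something with over 40 N, if the wrist force passes 120 N, or if a joint passes its speed limit or range.

ROBOT

A 6-joint arm with a two-finger parallel gripper is mounted at the origin on the work surface. World frame = base frame: x ahead of the robot, y to its left, z up, the work surface at z = 0. Lengths are in mm, angles in degrees, forces in N, time in s.
With the tool pointing down it reaches from about 300 to 850 mm from the base axis. Payload 4.2 kg.
Tool frame: the origin (TCP) lies midway between the tips of the shut fingers; the grasp point (between the pads) lies 19 mm behind it (env.grip_point_offset is the distance from the TCP to the grasp point, in mm); z points along the fingers, x is the direction in which the jaws open and shut, and the axes are right-handed (so a half turn about z gives the same grasp; the last joint's range is limited). The gripper opens to 91 mm and grips with 3 to 60 N. Pads are 32 mm wide; open, the fingers measure 118 mm over their backs; the gripper's body (76 mm by 178 mm) begins 60 mm behind the grasp point.
Start: joints at [-68.182, 18.312, 89.639, -0, 72.044, -1.146], TCP at [224.344, -529.446, 213.976] pointing down, gripper open.
Joint ranges: [-177.97, 177.97], [-48.28, 115.42], [12.27, 149.76], [-77.06, 257.06], [2.81, 150.46], [-146.56, 146.56]. Speed limits (degrees/s): [147.25, 147.25, 180, 180, 180, 180].

INTERFACE

Orientations are given as [roll, pitch, yaw] about the fixed x, y, z axes, in that order (R = Rz(yaw) Ry(pitch) Rx(roll)).
In Python, from workcell import env gives the robot as it stands.
- The arm moves only by the shell command python3 -m pendant 'ROWS' [FORCE]. ROWS is JSON, a list of rows, each an object with "xyz": the shift along the tool's x, y, z in m, a list of three; "roll": the turn about the tool's z in degrees; "jaw": the closure, from 0 (fully open) to 1 (shut). A call has exactly 8 rows; each row is the pose to reach, as a shift and turn from the pose commanded when the call began, along the tool's axes at that moment; what a row does not reach only later rows make up. A row lasts 1/8 s, in which the tool goes at most 62.5 mm and 10.7 degrees, less where a joint would pass 70% of its speed; a pose out of reach is approached as far as the arm can. A call with a gripper value outside its range is refused whole. The fingers move at their own pace and stop on an object; FORCE is the grip in N (left out, the last holds). Time passes only in rows, so rows that repeat a pose let the fingers close, or fill a call up. It gives the time, the measured TCP pose, the force and the opening at its end, in the units of the state.
- env.state(): the state, without advancing time (a new reading comes with each control period).
- env.grab_frame(name): name is "scene" or "top"; returns (picture, depth): 384x512x3 uint8, blue, green, red; 384x512 float32, mm along the optical axis (not along the pixel's ray), 0 where there is no reading.
- env.camera_params(name): a dict with "camera_matrix" (3x3 intrinsics, pixels), "cam_to_world" (4x4, takes a point from camera to world coordinates). Camera axes: x right, y up, looking along -z (the intrinsics and any distortion apply to the point x, -y, -z); pixel columns grow to the right and rows downward; lengths in mm; the calibration is good to about 2 mm. A picture is of the moment at which its call begins. camera_params takes no time and is no camera call.
- env.job_done(): hands the job in, once; it reports no verdict.
The state is a dict: "time_s": time; "qpos": joint angles; "qvel": joint speeds; "effort": joint torques, N m; "ee_pos": TCP position; "ee_rot": TCP orientation; "force": force on the tool from outside, world axes, zero at the start; "torque": the same for the moment, N m; "gripper_width": finger opening in mm.
Only numpy, scipy, OpenCV 4.12 (cv2) and the standard library are available. Lean on these libraries where they do the work, as an engineer would, in place of code of your own. Each camera call takes 0.05 s, during which the arm holds its last target. There are 200 camera calls.

## Working session

There is one attempt and no reset: what is moved stays moved. The work goes in short steps, Python scripts to look and compute and a shell command to move; the robot and the scene stay as the last step left them, time stands still between calls to the robot, and variables do not carry over. Pictures are saved under pics/ and viewed, about 8 in all and at most 12, crops included, and the job is handed in when it is done.

```bash
mkdir -p pics; ls
cat > h.py <<'E'
from workcell import env
import numpy as np, cv2
from scipy.spatial.transform import Rotation as R
def grab(n):
    im,d=env.grab_frame(n); return im.copy(),d.copy(),env.camera_params(n)
def ray(p,u,v):
    K=np.array(p["camera_matrix"],float);T=np.array(p["cam_to_world"],float)
    d=np.array([(u-K[0,2])/K[0,0],-(v-K[1,2])/K[1,1],-1.0])
    return T[:3,3],T[:3,:3]@d
def onz(p,u,v,z):
    o,d=ray(p,u,v); return o+d*(z-o[2])/d[2]
def px(p,X):
    K=np.array(p["camera_matrix"],float);T=np.array(p["cam_to_world"],float)
    c=T[:3,:3].T@(np.array(X,float)-T[:3,3]); 
    return K[0,0]*c[0]/-c[2]+K[0,2], K[1,1]*-c[1]/-c[2]+K[1,2]
def depthpt(p,d,u,v):
    o,r=ray(p,u,v); return o+r*d[int(round(v)),int(round(u))]
E
python3 - <<'E'
from h import *
for n in("scene","top"):
    im,d,p=grab(n); np.savez("f_"+n,im=im,d=d); print(n,np.round(p["camera_matrix"],1).tolist(),np.round(p["cam_to_world"],3).tolist(),[k for k in p])
    cv2.imwrite(f"pics/{n}0.png",cv2.resize(im,(800,600),interpolation=cv2.INTER_CUBIC))
s=env.state();print(s)
E
```

```text
pics
scene [[404.0, 0.0, 261.4], [0.0, 404.0, 183.4], [0.0, 0.0, 1.0]] [[0.853, -0.372, 0.366, 913.357], [0.522, 0.621, -0.585, -565.017], [-0.01, 0.69, 0.724, 849.752], [0.0, 0.0, 0.0, 1.0]] ['camera_matrix', 'cam_to_world']
top [[494.2, 0.0, 251.6], [0.0, 494.2, 193.0], [0.0, 0.0, 1.0]] [[0.009, 0.99, -0.142, 346.828], [-1.0, 0.008, -0.007, 64.216], [-0.006, 0.142, 0.99, 1321.724], [0.0, 0.0, 0.0, 1.0]] ['camera_matrix', 'cam_to_world']
{'time_s': 0.1, 'qpos': array([-6.81825411e+01,  1.83476373e+01,  8.96986917e+01, -1.16654807e-03,
        7.20457906e+01, -1.14443415e+00]), 'qvel': array([ 0.10950813, -0.08568945, -0.16734163,  0.09046476,  0.03809769,
        0.00794384]), 'effort': array([ 3.28898486e-04, -4.13333344e+01, -2.32509971e+01,  7.28349318e-02,
        4.21501428e-02, -5.96538644e-05]), 'ee_pos': array([ 224.15676356, -529.01146536,  213.21269597]), 'ee_rot': array([-1.79999269e+02,  9.21233850e-02, -6.70377459e+01]), 'force': array([-0.51969902, -0.29859474,  0.23935484]), 'torque': array([ 0.01249454,  0.02633852, -0.04216933]), 'gripper_width': 91.32140651156594}
```

View pics/top0.png

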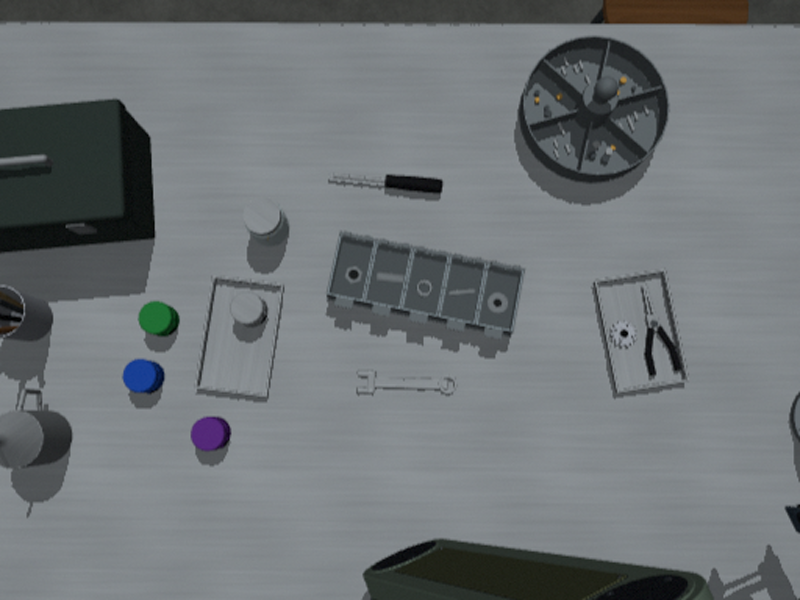

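View pics/scene0.png

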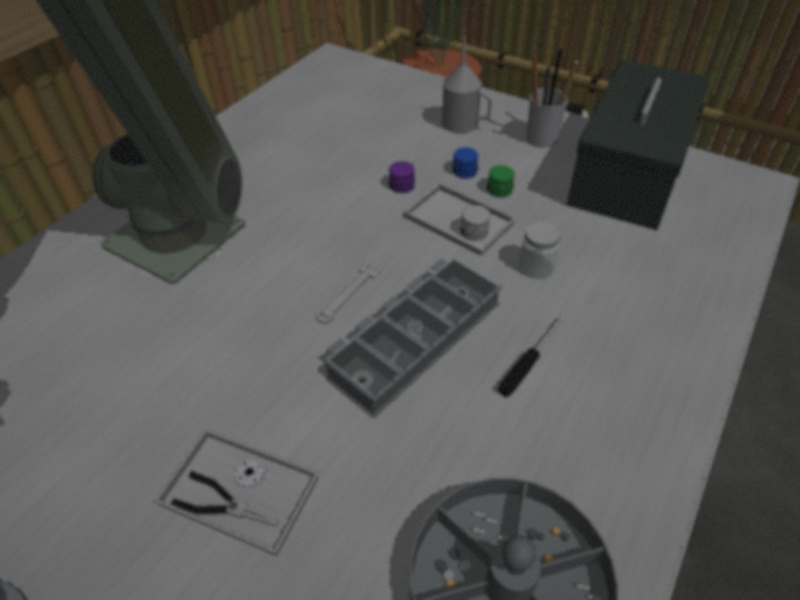

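The top view shows five compartments, in 800x600 pixels. From the left they are a dark-holed nut (352,273), a wide plain tube (390,277), a ring-shaped spring (425,288), a thin rod (461,292) and a bearing (497,300). The two look-alikes are the rods in compartments 1 and 3, and the wider one in compartment 1 fits the 16 mm pin. The piston is at (248,308) in the left tray. I'll confirm with an enlarged crop.

Run:
```python
from h import *
f=np.load("f_top.npz");im=f["im"];d=f["d"];p=env.camera_params("top")
# organiser region original px ~ x 205-340,y 145-228
c=im[143:233,205:340]; c=cv2.resize(c,None,fx=5.9,fy=5.9,interpolation=cv2.INTER_CUBIC)
c=np.clip(c.astype(float)*1.6,0,255).astype(np.uint8); cv2.imwrite("pics/crop1.png",c)
g=cv2.cvtColor(im,cv2.COLOR_BGR2GRAY)
for u,v in[(225,175),(249,177),(272,184),(295,187),(318,192),(158,197),(150,225),(240,210)]:
    print(u,v,g[v,u],np.round(depthpt(p,d,u,v)))
# height map
K=p["camera_matrix"];uu,vv=np.meshgrid(np.arange(512),np.arange(384))
T=np.array(p["cam_to_world"]);D=np.stack([(uu-K[0][2])/K[0][0],-(vv-K[1][2])/K[1][1],-np.ones_like(uu,float)],-1)@T[:3,:3].T
P=T[:3,3]+D*d[...,None]; np.save("P.npy",P)
m=(np.abs(P[...,2]-48)<8)&(uu>200)&(uu<345)&(vv>140)&(vv<235)
q=P[m][:,:2].astype(np.float32); print(m.sum(),np.median(P[m][:,2]),cv2.minAreaRect(q),cv2.boxPoints(cv2.minAreaRect(q)))
```

```text
225 175 28 [576. 144.  50.]
249 177 111 [571.  81.  54.]
272 184 75 [554.  21.  48.]
295 187 102 [545. -39.  54.]
318 192 29 [533. -99.  50.]
158 197 133 [516. 317.  51.]
150 225 135 [447. 344.   6.]
240 210 84 [490. 105.   2.]
5166 51.41824888166127 ((556.9140625, 22.14971923828125), (319.3089904785156, 127.76750183105469), 79.04621124267578) [[ 463.85712  -122.456985]
 [ 589.2968   -146.735   ]
 [ 649.971     166.75642 ]
 [ 524.5313    191.03444 ]]
```

View pics/crop1.png

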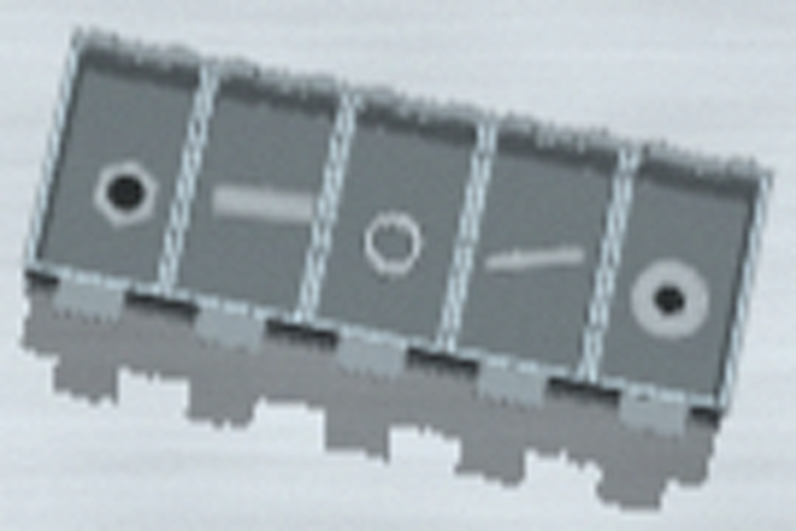

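The crop confirms it. The wide plain tube is in compartment 1 at crop (264,203), and the slim rod at (535,258) in compartment 3 is the dowel. The lips run along the front edge, with lip 1 at crop (230,330). Next I'll get the poses.

```bash
cat >> h.py <<'E'
def go(x,y,z,yaw=None):
    "shift (m, tool axes) and roll needed from the measured pose to a TCP target"
    s=env.state();r=R.from_euler("xyz",s["ee_rot"],degrees=True)
    d=r.inv().apply(np.array([x,y,z])-s["ee_pos"])/1000
    roll=0 if yaw is None else (s["ee_rot"][2]-yaw+180)%360-180
    return np.round(d,4),round(roll,1)
E
python3 - <<'E'
from h import *
p=env.camera_params("top");f=np.load("f_top.npz");im=f["im"];P=np.load("P.npy")
c=lambda x,y:(205+(x+.5)/5.9-.5,143+(y+.5)/5.9-.5)
cs={k:onz(p,*c(*v),50)[:2] for k,v in dict(BL=(78,38),FL=(30,268),BR=(770,172),FR=(725,408)).items()}
for k,v in cs.items():print(k,v.round(1))
ctr=sum(cs.values())/4; yv=(cs["BL"]-cs["BR"]+cs["FL"]-cs["FR"]);xv=cs["BL"]-cs["FL"]+cs["BR"]-cs["FR"]
print("ctr",ctr,"len",np.linalg.norm(yv)/2,"dep",np.linalg.norm(xv)/2,"yaw",np.degrees(np.arctan2(-yv[0],yv[1])),np.degrees(np.arctan2(xv[1],xv[0])))
a=onz(p,*c(213,199),12);b=onz(p,*c(315,206),12);print("pin ends",a,b,"c",(a+b)/2)
# lips: centre px
for i,v in enumerate([(90,300),(230,330),(372,357),(513,385),(654,412)]):print("lip",i,onz(p,*c(*v),51.5).round(1))
# scene check
q=env.camera_params("scene");g=np.load("f_scene.npz")["im"]
# trays and piston
s=.64
for n,(u,v),z in [("t1",(213,277),16),("t2",(283,285),16),("t3",(268,398),16),("t4",(198,391),16),("piston top",(248,306),50),("spanner",(405,383),8),("jar",(263,220),88)]:print(n,onz(p,u*s,v*s,z).round(1))
m=(abs(P[...,2]-50)<6);m[:,:140]=0;m[:,180:]=0;m[:180]=0;m[215:]=0
print("piston",m.sum(),P[m].mean(0))
E
```

```text
BL [645.5 163.7]
FL [541.4 182.9]
BR [ 587.2 -144.1]
FR [ 482.  -122.9]
ctr [564.02450438  19.93562132] len 312.39206487707315 dep 106.58174255711191 yaw -10.859928813132958 -10.933136590685274
pin ends [579.77241458 103.66584398  12.        ] [576.9203403   57.12418482  12.        ] c [578.34637744  80.3950144   12.        ]
lip 0 [527.2 156.1  51.5]
lip 1 [514.4  94.3  51.5]
lip 2 [503.   31.8  51.5]
lip 3 [491.1 -30.   51.5]
lip 4 [479.8 -91.6  51.5]
t1 [574.1 383.8  16. ]
t2 [561.2 263.   16. ]
t3 [368.6 282.5  16. ]
t4 [379.2 400.8  16. ]
piston top [519.7 315.1  50. ]
spanner [396.1  52.5   8. ]
jar [657.1 288.1  88. ]
piston 354 [516.5224157  318.13708828  49.8314307 ]
```

```bash
python3 -c "
from h import *
print(go(503,96,150,-101))"
```

```text
(array([-0.4666, -0.5006,  0.064 ]), np.float64(34.0))
```

```bash
python3 -m pendant '[{"xyz":[-0.05,-0.054,0],"roll":4,"jaw":0.52},{"xyz":[-0.09,-0.097,0],"roll":8,"jaw":0.52},{"xyz":[-0.13,-0.14,0],"roll":12,"jaw":0.52},{"xyz":[-0.17,-0.183,0],"roll":16,"jaw":0.52},{"xyz":[-0.21,-0.226,0],"roll":20,"jaw":0.52},{"xyz":[-0.25,-0.269,0],"roll":24,"jaw":0.52},{"xyz":[-0.29,-0.312,0],"roll":28,"jaw":0.52},{"xyz":[-0.33,-0.355,0.02],"roll":32,"jaw":0.52}]' 20; python3 -c "
from h import *
print(go(503,96,100,-101))"
```

```text
time_s: 1.1
ee_pos: [424.0, -85.5, 194.8]
ee_rot: [-179.8, -0.0, -99.2]
force: [0.3, -0.8, -0.5]
gripper_width: 43.8
(array([-0.1918, -0.0486,  0.095 ]), np.float64(1.8))
```

```bash
python3 -m pendant '[{"xyz":[-0.04,-0.01,0.02],"roll":1,"jaw":0.52},{"xyz":[-0.08,-0.02,0.04],"roll":1.8,"jaw":0.52},{"xyz":[-0.12,-0.03,0.06],"roll":1.8,"jaw":0.52},{"xyz":[-0.16,-0.04,0.08],"roll":1.8,"jaw":0.52},{"xyz":[-0.18,-0.0455,0.09],"roll":1.8,"jaw":0.52},{"xyz":[-0.192,-0.0485,0.095],"roll":1.8,"jaw":0.52},{"xyz":[-0.192,-0.0485,0.095],"roll":1.8,"jaw":0.52},{"xyz":[-0.192,-0.0485,0.095],"roll":1.8,"jaw":0.52}]'
python3 - <<'E'
from h import *
print(go(503,96,100,-101),go(503,96,44,-101))
im,d,p=grab("scene"); np.savez("s1",im=im,d=d)
a=im[100:300,150:400]; cv2.imwrite("pics/s1.png",np.clip(cv2.resize(a,None,fx=3,fy=3,interpolation=cv2.INTER_CUBIC)*1.5,0,255).astype(np.uint8))
E
```

```text
time_s: 2.1
ee_pos: [500.5, 94.0, 99.5]
ee_rot: [-180.0, -0.0, -100.9]
force: [0.2, 0.2, 0.4]
gripper_width: 43.6
(array([-0.0024, -0.0021, -0.0005]), np.float64(0.1)) (array([-0.0024, -0.0021,  0.0555]), np.float64(0.1))
```

View pics/s1.png

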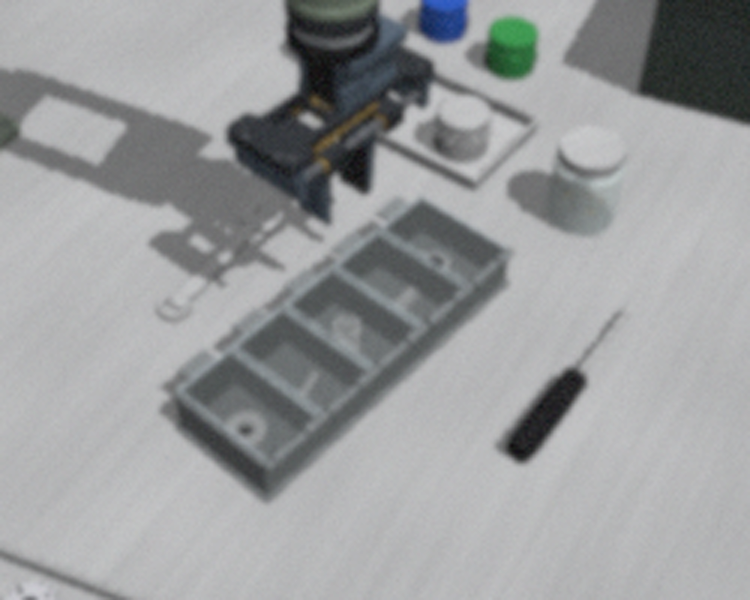

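The gripper, with its fingers at crop (330,190), hangs in front of the lips by compartment 1. Its body is long in the jaw direction. I'll descend and pinch lip 1 by its side edges.

```bash
python3 -m pendant '[{"xyz":[-0.0024,-0.002,0.02],"roll":0,"jaw":0.52},{"xyz":[-0.0024,-0.002,0.04],"roll":0,"jaw":0.52},{"xyz":[-0.0024,-0.002,0.0555],"roll":0,"jaw":0.52},{"xyz":[-0.0024,-0.002,0.0555],"roll":0,"jaw":0.52},{"xyz":[-0.0024,-0.002,0.0555],"roll":0,"jaw":0.75},{"xyz":[-0.0024,-0.002,0.0555],"roll":0,"jaw":0.75},{"xyz":[-0.0024,-0.002,0.0555],"roll":0,"jaw":0.75},{"xyz":[-0.0024,-0.002,0.0555],"roll":0,"jaw":0.75}]' 15
python3 - <<'E'
from h import *
s=env.state();print(s["ee_pos"],s["force"],s["gripper_width"])
E
```

```text
time_s: 3.15
ee_pos: [503.5, 96.5, 44.1]
ee_rot: [-179.9, -0.0, -100.8]
force: [-0.5, -4.1, 3.7]
gripper_width: 29.2
[503.51025408  96.51713612  44.11293253] [-0.52092171 -4.09970656  3.65027424] 29.216742246801235
```

```bash
python3 -m pendant '[{"xyz":[0,-0.0007,-0.0124],"roll":0,"jaw":0.75},{"xyz":[0,-0.0027,-0.0247],"roll":0,"jaw":0.75},{"xyz":[0,-0.006,-0.0366],"roll":0,"jaw":0.75},{"xyz":[0,-0.0107,-0.0482],"roll":0,"jaw":0.75},{"xyz":[0,-0.0165,-0.0591],"roll":0,"jaw":0.75},{"xyz":[0,-0.0236,-0.0694],"roll":0,"jaw":0.75},{"xyz":[0,-0.0316,-0.0788],"roll":0,"jaw":0.75},{"xyz":[0,-0.0407,-0.0873],"roll":0,"jaw":0.75}]' 15
python3 - <<'E'
from h import *
im,d,p=grab("scene"); np.savez("s2",im=im,d=d)
a=im[80:280,180:380]; cv2.imwrite("pics/s2.png",np.clip(cv2.resize(a,None,fx=3,fy=3,interpolation=cv2.INTER_CUBIC)*1.5,0,255).astype(np.uint8))
E
```

```text
time_s: 4.15
ee_pos: [542.6, 88.9, 131.0]
ee_rot: [179.9, -0.1, -100.8]
force: [0.9, -5.5, -3.8]
gripper_width: 29.0
```

View pics/s2.png

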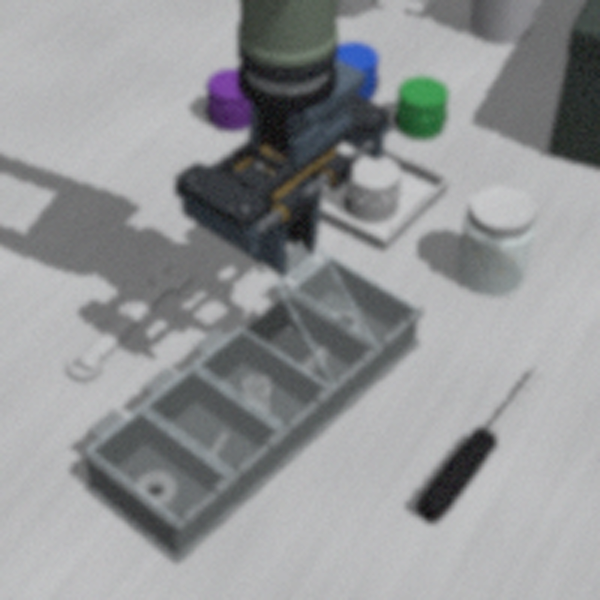

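The lid of compartment 1 is up by about 50° in the pinch, with its plate edges at crop (300,300) and (350,300), and the other lids are shut. I'll carry it past upright.

```bash
python3 -m pendant '[{"xyz":[0,-0.0112,-0.0083],"roll":0,"jaw":0.75},{"xyz":[0,-0.0233,-0.0151],"roll":0,"jaw":0.75},{"xyz":[0,-0.0362,-0.0205],"roll":0,"jaw":0.75},{"xyz":[0,-0.0496,-0.0242],"roll":0,"jaw":0.75},{"xyz":[0,-0.0633,-0.0262],"roll":0,"jaw":0.75},{"xyz":[0,-0.0773,-0.0266],"roll":0,"jaw":0.75},{"xyz":[0,-0.0891,-0.0256],"roll":0,"jaw":0.75},{"xyz":[0,-0.1009,-0.0233],"roll":0,"jaw":0.75}]' 15 && python3 -m pendant '[{"xyz":[0,0,0],"roll":0,"jaw":0.75},{"xyz":[0,0,0],"roll":0,"jaw":0.52},{"xyz":[0,0,0],"roll":0,"jaw":0.52},{"xyz":[0,0,-0.03],"roll":0,"jaw":0.52},{"xyz":[0,0.04,-0.06],"roll":-10,"jaw":0.52},{"xyz":[0,0.08,-0.06],"roll":-20,"jaw":0.52},{"xyz":[0,0.09,-0.06],"roll":-30,"jaw":0.52},{"xyz":[0,0.09,-0.06],"roll":-40,"jaw":0.52}]'
python3 - <<'E'
from h import *
for n in("top","scene"):
    im,d,p=grab(n); np.savez("s3"+n,im=im,d=d)
    a=im[80:280,180:380]; cv2.imwrite(f"pics/s3{n}.png",np.clip(cv2.resize(a,None,fx=3,fy=3,interpolation=cv2.INTER_CUBIC)*1.5,0,255).astype(np.uint8))
E
```

```text
time_s: 5.2
ee_pos: [642.3, 69.3, 154.1]
ee_rot: [179.9, -0.1, -100.8]
force: [-2.2, -4.7, -1.6]
gripper_width: 28.9
time_s: 6.2
ee_pos: [553.1, 88.4, 215.2]
ee_rot: [-179.9, 0.0, -60.5]
force: [0.3, 0.2, 0.1]
gripper_width: 44.0
```

View pics/s3scene.png

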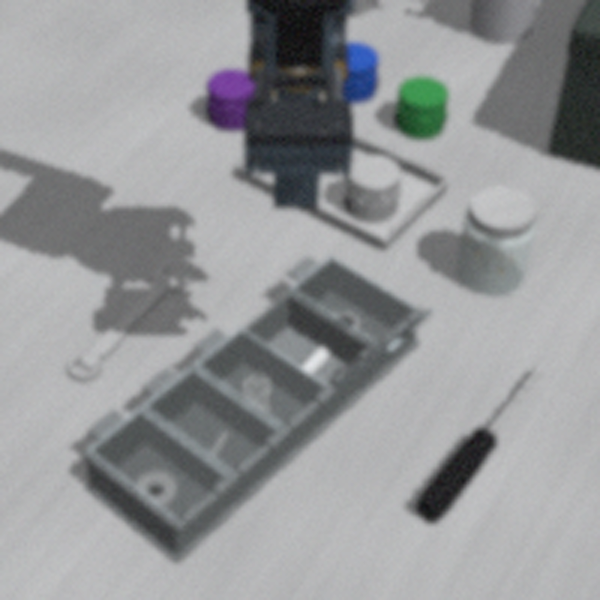

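The lid of compartment 1 lies back at its stop, with its lip at crop (400,345). The pin shows uncovered at crop (318,360) and the other four lids are shut. The gripper body would hit the leaning lid if I gripped the pin where it lies. So I'll press on it and roll it about 24 mm toward the front first, after measuring it.

```bash
cat >> h.py <<'E'
O=np.array([563,20.2]);A=np.radians(-10.9);XH=np.array([np.cos(A),np.sin(A)]);YH=np.array([-np.sin(A),np.cos(A)])
def W(x,y): return O+x*XH+y*YH
def L(w): return np.array([(w[:2]-O)@XH,(w[:2]-O)@YH])
def pin_scene(thr=None,lo=(265,180),hi=(310,222)):
    im,d,p=grab("scene");g=cv2.cvtColor(im,cv2.COLOR_BGR2GRAY);s=g[lo[1]:hi[1],lo[0]:hi[0]]
    t=thr or int(s.max()*.75)
    n,l,st,c=cv2.connectedComponentsWithStats((s>t).astype(np.uint8));k=1+st[1:,4].argmax()
    v,u=np.nonzero(l==k);Q=np.array([onz(p,a+lo[0],b+lo[1],15)[:2] for a,b in zip(u,v)],np.float32)
    r=cv2.minAreaRect(Q);return t,s.max(),len(u),L(np.array(r[0])),r[1],r[2],[L(q).round(1).tolist() for q in cv2.boxPoints(r)]
E
python3 - <<'E'
from h import *
print(pin_scene(),pin_scene(100)[2:])
s=env.state();print(go(*W(17,62),70,-101),go(*W(17,62),26,-101))
print([ (i,px(env.camera_params("scene"),[*W(x,y),4])) for i,(x,y) in enumerate([(3.6,62),(-20,62)])])
im=np.load("s3top.npz")["im"]
a=im[130:230,190:320]; cv2.imwrite("pics/s4.png",np.clip(cv2.resize(a,None,fx=6,fy=6,interpolation=cv2.INTER_CUBIC)*1.5,0,255).astype(np.uint8))
E
```

```text
(113, np.uint8(151), 158, array([79.6210529 , 62.00583227]), (70.57819366455078, 34.046669006347656), 78.47930908203125, [[62.2, 26.9], [96.3, 26.5], [97.0, 97.1], [63.0, 97.5]]) (186, array([78.0274846 , 63.23591969]), (79.71995544433594, 37.129661560058594), 79.05335998535156, [[59.4, 23.4], [96.6, 23.4], [96.6, 103.1], [59.5, 103.1]])
(array([ 0.0268, -0.0278,  0.1444]), np.float64(40.0)) (array([ 0.0269, -0.0277,  0.1884]), np.float64(40.0))
[(0, (np.float64(283.08276961757167), np.float64(204.5543344353926))), (1, (np.float64(276.5992703947763), np.float64(200.24750246673605)))]
```

Run:
```python
from h import *
im=np.load("s3scene.npz")["im"];g=cv2.cvtColor(im,cv2.COLOR_BGR2GRAY);print(g[188:214,274:302])
p=env.camera_params("scene");print([(x,np.round(px(p,[*W(x,y),z]))) for x,y,z in[(3.6,39,12),(3.6,85,12),(3.6,62,20),(52,62,48)]])
```

```text
[[ 64  64  60  53  44  42  43  40  39  41  39  39  43  39  40  43  49  54
   60  64  68  72  71  84  94  93  82  74]
 [ 71  79  77  68  54  49  42  44  42  42  42  40  38  40  40  43  42  45
   52  58  65  70  80  87  97  93  84  79]
 [ 82  88  91  83  71  57  49  47  43  42  39  41  38  40  43  41  39  41
   45  47  55  66  76  84  89  91  86  83]
 [ 89  93  94  90  85  75  66  57  53  45  45  38  40  42  40  40  39  41
   45  41  48  52  65  73  79  82  86  90]
 [ 92  94  96  94  92  88  85  76  69  53  45  40  43  43  41  40  41  40
   40  42  39  44  48  58  64  72  78  82]
 [ 95  93  94  95  94  94  93  91  81  71  62  52  48  45  42  41  41  40
   39  39  40  43  44  46  52  59  67  75]
 [ 94  95  91  97  95  95  93  94  91  84  77  67  61  57  52  43  42  41
   41  41  41  42  42  40  41  47  54  61]
 [ 94  96  94  95  95  95  94  95  93  91  92  89  93  92  75  55  46  42
   40  39  40  39  38  40  38  41  45  52]
 [ 96  95  94  95  95  94  96  93  93  92 100 112 124 125 110  80  55  43
   41  40  44  41  39  42  43  42  50  61]
 [ 98  96  95  94  95  94  93  94  92  98 114 1
[... 1354 characters left out ...]
7]
 [ 64  62  57  56  57  55  57  55  56  55  55  58  64  75  83  87  82  72
   65  61  60  60  62  62  62  67  71  79]
 [ 68  62  61  55  57  58  57  57  55  56  57  60  69  78  86  88  83  74
   64  61  59  60  61  61  71  76  82  89]
 [ 72  70  66  62  60  60  54  56  56  58  57  65  77  85  86  85  77  66
   63  60  61  62  64  70  74  84  92 103]
 [ 74  73  70  65  63  57  56  55  57  55  57  70  79  86  83  77  66  62
   62  59  57  66  71  77  85  89 102 113]
 [ 73  74  74  72  71  66  60  58  60  64  66  70  75  80  74  69  61  59
   61  62  64  69  78  83  90 103 112 117]]
[(3.6, array([278., 207.])), (3.6, array([289., 198.])), (3.6, array([283., 201.])), (52, array([298., 203.]))]
```

```bash
python3 -m pendant '[{"xyz":[0.015,-0.015,0],"roll":10,"jaw":1},{"xyz":[0.027,-0.0278,0],"roll":20,"jaw":1},{"xyz":[0.027,-0.0278,0.02],"roll":30,"jaw":1},{"xyz":[0.027,-0.0278,0.07],"roll":40,"jaw":1},{"xyz":[0.027,-0.0278,0.12],"roll":40,"jaw":1},{"xyz":[0.027,-0.0278,0.17],"roll":40,"jaw":1},{"xyz":[0.027,-0.0278,0.188],"roll":40,"jaw":1},{"xyz":[0.027,-0.0278,0.188],"roll":40,"jaw":1}]'; python3 -c "
from h import *
print(go(*W(17,62),20,-101)); print(L(env.state()['ee_pos']))"
```

```text
time_s: 7.4
ee_pos: [590.2, 77.1, 24.3]
ee_rot: [179.8, -0.0, -100.9]
force: [-0.3, -0.9, 0.6]
gripper_width: 0.4
(array([-0.0009, -0.001 ,  0.0043]), np.float64(0.1))
[15.97647533 61.07033819]
```

```bash
python3 -m pendant '[{"xyz":[-0.001,-0.001,0.001],"jaw":1,"roll":0},{"xyz":[-0.001,-0.001,0.002],"jaw":1,"roll":0},{"xyz":[-0.001,-0.001,0.003],"jaw":1,"roll":0},{"xyz":[-0.001,-0.001,0.004],"jaw":1,"roll":0},{"xyz":[-0.001,-0.001,0.0045],"jaw":1,"roll":0},{"xyz":[-0.001,-0.001,0.005],"jaw":1,"roll":0},{"xyz":[-0.001,-0.001,0.005],"jaw":1,"roll":0},{"xyz":[-0.001,-0.001,0.005],"jaw":1,"roll":0}]'; python3 -c "
from h import *
s=env.state();print(s['ee_pos'],s['force'],L(s['ee_pos']))"
```

```text
time_s: 8.4
ee_pos: [592.2, 77.9, 21.0]
ee_rot: [-180.0, -0.0, -100.8]
force: [-0.2, -0.6, -0.6]
gripper_width: 0.4
[592.2341464   77.94278291  21.02307929] [-0.17889297 -0.61517696 -0.55013829] [17.78782766 62.22907264]
```

```bash
python3 -m pendant '[{"xyz":[0,0,0.0005],"jaw":1,"roll":0},{"xyz":[0,0,0.001],"jaw":1,"roll":0},{"xyz":[0,0,0.0015],"jaw":1,"roll":0},{"xyz":[0,0,0.002],"jaw":1,"roll":0},{"xyz":[0,0,0.002],"jaw":1,"roll":0},{"xyz":[0,0,0.002],"jaw":1,"roll":0},{"xyz":[0,0,0.002],"jaw":1,"roll":0},{"xyz":[0,0,0.002],"jaw":1,"roll":0}]'; python3 -c "
from h import *
s=env.state();print(s['ee_pos'],s['force'],L(s['ee_pos']))"
```

```text
time_s: 9.4
ee_pos: [593.1, 77.9, 20.0]
ee_rot: [-179.9, 0.0, -100.8]
force: [-1.0, 0.2, 6.5]
gripper_width: 0.2
[593.07942932  77.89422005  19.99316811] [-0.9709733   0.19343302  6.51946113] [18.62704359 62.34122507]
```

```bash
python3 -m pendant '[{"xyz":[-0.0005,0.004,0.0003],"jaw":1,"roll":0},{"xyz":[-0.0015,0.011,0.0003],"jaw":1,"roll":0},{"xyz":[-0.0025,0.019,0.0003],"jaw":1,"roll":0},{"xyz":[-0.0035,0.027,0.0003],"jaw":1,"roll":0},{"xyz":[-0.0045,0.035,0.0003],"jaw":1,"roll":0},{"xyz":[-0.0055,0.042,0.0003],"jaw":1,"roll":0},{"xyz":[-0.006,0.047,0.0003],"jaw":1,"roll":0},{"xyz":[-0.006,0.047,0.0003],"jaw":1,"roll":0}]'; python3 -c "
from h import *
s=env.state();print(s['ee_pos'],s['force'],L(s['ee_pos']))"
```

```text
time_s: 10.4
ee_pos: [547.7, 91.7, 20.0]
ee_rot: [-179.9, -0.1, -100.8]
force: [-1.1, -5.0, 8.2]
gripper_width: 0.2
[547.69138375  91.67226382  19.96776149] [-1.10132965 -4.98558392  8.16666035] [-28.5475085   67.28802261]
```

```bash
python3 -m pendant '[{"xyz":[0,0,-0.001],"jaw":1,"roll":0},{"xyz":[0,0,-0.004],"jaw":1,"roll":0},{"xyz":[0,0,-0.03],"jaw":0.7,"roll":0},{"xyz":[0,0,-0.08],"jaw":0.7,"roll":-10},{"xyz":[0,0.04,-0.1],"jaw":0.7,"roll":-20},{"xyz":[0.02,0.09,-0.1],"jaw":0.7,"roll":-30},{"xyz":[0.02,0.13,-0.1],"jaw":0.7,"roll":-40},{"xyz":[0.02,0.15,-0.1],"jaw":0.7,"roll":-50}]'
python3 - <<'E'
from h import *
p=env.camera_params("top");cp=env.camera_params("scene")
im,d,_=grab("top");sc,_,_=grab("scene")
a=im[150:220,215:305];b=sc[165:235,240:330]
cv2.imwrite("pics/s5.png",np.clip(np.vstack([cv2.resize(x,(385,300),interpolation=cv2.INTER_CUBIC) for x in(a,b)])*1.5,0,255).astype(np.uint8))
g=cv2.cvtColor(im,cv2.COLOR_BGR2GRAY)
q=[px(p,[*W(x,y),12]) for x,y in[(-48,34),(-48,92),(40,92),(40,34)]]
m=np.zeros_like(g);cv2.fillConvexPoly(m,np.int32(np.round(q)),1)
print(np.int32(q).tolist(),np.percentile(g[m>0],[10,50,90,99]))
t=(np.percentile(g[m>0],50)+g[m>0].max())/2;n,l,st,c=cv2.connectedComponentsWithStats(((g>t)&(m>0)).astype(np.uint8))
for k in range(1,n):
    if st[k,4]>20:
        v,u=np.nonzero(l==k);Q=np.array([onz(p,x,y,14)[:2] for x,y in zip(u,v)],np.float32);r=cv2.minAreaRect(Q);print(st[k],L(np.array(r[0])),r[1],[L(z).round(1).tolist() for z in cv2.boxPoints(r)])
E
```

```text
time_s: 11.4
ee_pos: [393.5, 101.3, 118.5]
ee_rot: [179.9, 0.1, -50.5]
force: [-0.3, 0.9, 0.3]
gripper_width: 27.6
[[255, 197], [234, 193], [241, 161], [262, 165]] [ 62. 104. 128. 177.]
[237 183  17   5  58] [-19.48602938  69.16901054] (43.553558349609375, 9.287205696105957) [[-22.2, 47.1], [-13.0, 47.9], [-16.7, 91.3], [-26.0, 90.5]]
```

View pics/s5.png

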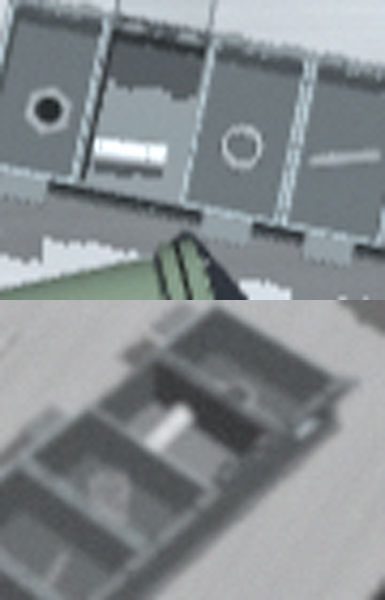

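The pin (top half, centre (130,152)) now lies at organiser (-19.5, 69.2), where the gripper body clears the open lid. I'll go in to grip it.

```bash
python3 -c "
from h import *
print(go(*W(-20,68.5),100,-9))"
```

```text
(array([ 0.1107, -0.1196,  0.0183]), np.float64(-41.8))
```

```bash
python3 -m pendant '[{"xyz":[0.03,-0.033,0],"roll":-8,"jaw":0.72},{"xyz":[0.06,-0.065,0],"roll":-17,"jaw":0.72},{"xyz":[0.09,-0.097,0],"roll":-26,"jaw":0.72},{"xyz":[0.105,-0.113,0.01],"roll":-34,"jaw":0.72},{"xyz":[0.1107,-0.1196,0.018],"roll":-41.8,"jaw":0.72},{"xyz":[0.1107,-0.1196,0.018],"roll":-41.8,"jaw":0.72},{"xyz":[0.1107,-0.1196,0.018],"roll":-41.8,"jaw":0.72},{"xyz":[0.1107,-0.1196,0.018],"roll":-41.8,"jaw":0.72}]'; python3 -c "
from h import *
print(go(*W(-20,68.5),8,-9),L(env.state()['ee_pos']),go(*W(-20,68.5),40,-9))"
```

```text
time_s: 12.5
ee_pos: [558.7, 91.0, 101.2]
ee_rot: [-180.0, -0.0, -9.1]
force: [0.2, 0.2, -0.9]
gripper_width: 26.0
(array([-0.0025,  0.0002,  0.0932]), np.float64(-0.1)) [-17.61557511  68.71415101] (array([-0.0024,  0.0001,  0.0612]), np.float64(-0.1))
```

```bash
python3 -m pendant '[{"xyz":[-0.0025,0,0.015],"roll":0,"jaw":0.72},{"xyz":[-0.0025,0,0.03],"roll":0,"jaw":0.72},{"xyz":[-0.0025,0,0.045],"roll":0,"jaw":0.72},{"xyz":[-0.0025,0,0.05],"roll":0,"jaw":0.72},{"xyz":[-0.0025,0,0.05],"roll":0,"jaw":0.72},{"xyz":[-0.0025,0,0.05],"roll":0,"jaw":0.72},{"xyz":[-0.0025,0,0.05],"roll":0,"jaw":0.72},{"xyz":[-0.0025,0,0.05],"roll":0,"jaw":0.72}]'; python3 -c "
from h import *
print(go(*W(-20,68.5),8,-9),L(env.state()['ee_pos']),env.state()['force'])"
```

```text
time_s: 13.5
ee_pos: [556.5, 91.3, 51.1]
ee_rot: [-180.0, -0.0, -9.0]
force: [0.6, -0.6, -0.1]
gripper_width: 25.5
(array([-0.0002,  0.0001,  0.0431]), np.float64(-0.0)) [-19.86360365  68.63073624] [ 0.57664886 -0.60960324 -0.07946518]
```

```bash
python3 -m pendant '[{"xyz":[0,0,0.007],"roll":0,"jaw":0.72},{"xyz":[0,0,0.014],"roll":0,"jaw":0.72},{"xyz":[0,0,0.02],"roll":0,"jaw":0.72},{"xyz":[0,0,0.026],"roll":0,"jaw":0.72},{"xyz":[0,0,0.032],"roll":0,"jaw":0.72},{"xyz":[0,0,0.035],"roll":0,"jaw":0.72},{"xyz":[0,0,0.035],"roll":0,"jaw":0.72},{"xyz":[0,0,0.035],"roll":0,"jaw":0.72}]'; python3 -c "
from h import *
print(go(*W(-20,68.5),7.5,-9),L(env.state()['ee_pos']),env.state()['force'])"
```

```text
time_s: 14.5
ee_pos: [556.5, 91.4, 15.9]
ee_rot: [-180.0, -0.0, -9.0]
force: [-0.7, -0.8, 0.0]
gripper_width: 25.9
(array([-0.0001,  0.0001,  0.0084]), np.float64(-0.0)) [-19.88452904  68.63701855] [-0.72793354 -0.82996322  0.0158779 ]
```

```bash
python3 -m pendant '[{"xyz":[0,0,0.003],"roll":0,"jaw":0.72},{"xyz":[0,0,0.006],"roll":0,"jaw":0.72},{"xyz":[0,0,0.0085],"roll":0,"jaw":0.72},{"xyz":[0,0,0.0085],"roll":0,"jaw":0.72},{"xyz":[0,0,0.0085],"roll":0,"jaw":0.9},{"xyz":[0,0,0.0085],"roll":0,"jaw":0.9},{"xyz":[0,0,0.0085],"roll":0,"jaw":0.9},{"xyz":[0,0,0.0085],"roll":0,"jaw":0.9}]' 20; python3 -c "
from h import *
print(L(env.state()['ee_pos']),env.state()['force'])"
```

```text
time_s: 15.5
ee_pos: [556.3, 91.3, 7.3]
ee_rot: [180.0, -0.0, -9.0]
force: [0.4, 0.5, 0.0]
gripper_width: 15.7
[-20.06579807  68.53911485] [0.40170795 0.45800097 0.02162644]
```

```bash
python3 -m pendant '[{"xyz":[0,0,-0.005],"roll":0,"jaw":0.9},{"xyz":[0,0,-0.02],"roll":0,"jaw":0.9},{"xyz":[0,0,-0.04],"roll":0,"jaw":0.9},{"xyz":[0,0,-0.065],"roll":0,"jaw":0.9},{"xyz":[0,0,-0.09],"roll":0,"jaw":0.9},{"xyz":[0,0,-0.105],"roll":0,"jaw":0.9},{"xyz":[-0.01,0,-0.105],"roll":0,"jaw":0.9},{"xyz":[-0.02,0,-0.105],"roll":0,"jaw":0.9}]'; python3 -c "
from h import *
print(go(429,336.4,100,-5.4))
im,d,p=grab('top');cv2.imwrite('pics/s6.png',np.clip(cv2.resize(im[130:270,110:320],None,fx=3.5,fy=3.5,interpolation=cv2.INTER_CUBIC)*1.4,0,255).astype(np.uint8))"
```

```text
time_s: 16.5
ee_pos: [534.8, 94.4, 111.4]
ee_rot: [180.0, 0.1, -9.0]
force: [-0.3, -0.0, -0.2]
gripper_width: 15.4
(array([-0.1425, -0.2223,  0.0116]), np.float64(-3.6))
```

```bash
python3 -m pendant '[{"xyz":[-0.02,-0.03,0],"roll":0,"jaw":0.9},{"xyz":[-0.042,-0.065,0],"roll":-1,"jaw":0.9},{"xyz":[-0.064,-0.1,0],"roll":-2,"jaw":0.9},{"xyz":[-0.086,-0.135,0],"roll":-3,"jaw":0.9},{"xyz":[-0.108,-0.17,0],"roll":-3.6,"jaw":0.9},{"xyz":[-0.13,-0.203,0],"roll":-3.6,"jaw":0.9},{"xyz":[-0.1425,-0.2223,0.0116],"roll":-3.6,"jaw":0.9},{"xyz":[-0.1425,-0.2223,0.0116],"roll":-3.6,"jaw":0.9}]'; python3 -c "
from h import *
print(go(429,336.4,30,-5.4),env.state()['gripper_width'])"
```

```text
time_s: 17.55
ee_pos: [428.8, 336.7, 99.0]
ee_rot: [179.8, 0.2, -5.3]
force: [0.4, -0.4, -0.5]
gripper_width: 15.6
(array([0.0004, 0.0001, 0.069 ]), np.float64(0.1)) 15.620865316288572
```

```bash
python3 -m pendant '[{"xyz":[0,0,0.02],"roll":0,"jaw":0.9},{"xyz":[0,0,0.04],"roll":0,"jaw":0.9},{"xyz":[0,0,0.06],"roll":0,"jaw":0.9},{"xyz":[0,0,0.075],"roll":0,"jaw":0.9},{"xyz":[0,0,0.085],"roll":0,"jaw":0.9},{"xyz":[0,0,0.09],"roll":0,"jaw":0.9},{"xyz":[0,0,0.09],"roll":0,"jaw":0.9},{"xyz":[0,0,0.09],"roll":0,"jaw":0.9}]'; python3 -c "
from h import *
print(env.state()['ee_pos'],env.state()['force'])"
```

```text
time_s: 18.55
ee_pos: [431.1, 336.7, 11.1]
ee_rot: [-180.0, -0.1, -5.4]
force: [0.7, -0.3, -0.9]
gripper_width: 15.2
[431.07193409 336.65666342  11.14155234] [ 0.70738198 -0.30219195 -0.8509375 ]
```

```bash
python3 -m pendant '[{"xyz":[0,0,0.001],"roll":0,"jaw":0.9},{"xyz":[0,0,0.002],"roll":0,"jaw":0.9},{"xyz":[0,0,0.003],"roll":0,"jaw":0.9},{"xyz":[0,0,0.004],"roll":0,"jaw":0.9},{"xyz":[0,0,0.0045],"roll":0,"jaw":0.9},{"xyz":[0,0,0.005],"roll":0,"jaw":0.9},{"xyz":[0,0,0.005],"roll":0,"jaw":0.9},{"xyz":[0,0,0.005],"roll":0,"jaw":0.9}]'; python3 -c "
from h import *
print(env.state()['ee_pos'],env.state()['force'])"
```

```text
time_s: 19.55
ee_pos: [430.7, 336.4, 5.6]
ee_rot: [180.0, 0.0, -5.4]
force: [0.4, 0.1, 0.3]
gripper_width: 15.3
[430.67644299 336.38289376   5.60389852] [0.39134653 0.06708239 0.25534441]
```

```bash
python3 -m pendant '[{"xyz":[0,0,0.0003],"roll":0,"jaw":0.9},{"xyz":[0,0,0.0006],"roll":0,"jaw":0.9},{"xyz":[0,0,0.0009],"roll":0,"jaw":0.9},{"xyz":[0,0,0.0012],"roll":0,"jaw":0.9},{"xyz":[0,0,0.0012],"roll":0,"jaw":0.9},{"xyz":[0,0,0.0012],"roll":0,"jaw":0.9},{"xyz":[0,0,0.0012],"roll":0,"jaw":0.9},{"xyz":[0,0,0.0012],"roll":0,"jaw":0.9}]'; python3 -c "
from h import *
print(env.state()['ee_pos'],env.state()['force'])"
```

```text
time_s: 20.55
ee_pos: [430.8, 336.4, 5.2]
ee_rot: [-180.0, -0.0, -5.4]
force: [-2.2, -0.5, 6.8]
gripper_width: 15.3
[430.77888136 336.40820965   5.15378082] [-2.24244193 -0.52200751  6.84967096]
```

The pin is on the tray floor, with 6.8 N of contact. I'll open gently and rise straight up.

```bash
python3 -m pendant '[{"xyz":[0,0,0],"roll":0,"jaw":0.83},{"xyz":[0,0,0],"roll":0,"jaw":0.81},{"xyz":[0,0,0],"roll":0,"jaw":0.79},{"xyz":[0,0,0],"roll":0,"jaw":0.75},{"xyz":[0,0,0],"roll":0,"jaw":0.7},{"xyz":[0,0,-0.003],"roll":0,"jaw":0.68},{"xyz":[0,0,-0.015],"roll":0,"jaw":0.68},{"xyz":[0,0,-0.03],"roll":0,"jaw":0.68}]'; python3 -m pendant '[{"xyz":[0,0,-0.03],"roll":0,"jaw":0.68},{"xyz":[0,0,-0.08],"roll":0,"jaw":0.9},{"xyz":[0,0,-0.13],"roll":0,"jaw":1},{"xyz":[0,0.04,-0.16],"roll":8,"jaw":1},{"xyz":[0,0.09,-0.18],"roll":17,"jaw":1},{"xyz":[0.02,0.14,-0.18],"roll":26,"jaw":1},{"xyz":[0.06,0.17,-0.18],"roll":35,"jaw":1},{"xyz":[0.1,0.19,-0.18],"roll":44,"jaw":1}]'
python3 - <<'E'
from h import *
im,d,p=grab('top');cv2.imwrite('pics/s7.png',np.clip(cv2.resize(im[120:270,110:350],None,fx=3.3,fy=3.3,interpolation=cv2.INTER_CUBIC)*1.4,0,255).astype(np.uint8))
print(L(env.state()['ee_pos']),go(*W(150,63),195,-101))
E
```

```text
time_s: 21.55
ee_pos: [430.8, 336.4, 35.4]
ee_rot: [180.0, -0.0, -5.4]
force: [0.1, -0.1, -0.7]
gripper_width: 29.1
time_s: 22.55
ee_pos: [512.9, 136.2, 216.4]
ee_rot: [-179.9, -0.1, -49.8]
force: [0.1, 1.3, 0.1]
gripper_width: 0.8
[-65.5710293  103.13087865] (array([ 0.1923, -0.1051,  0.0227]), np.float64(50.9))
```

View pics/s7.png

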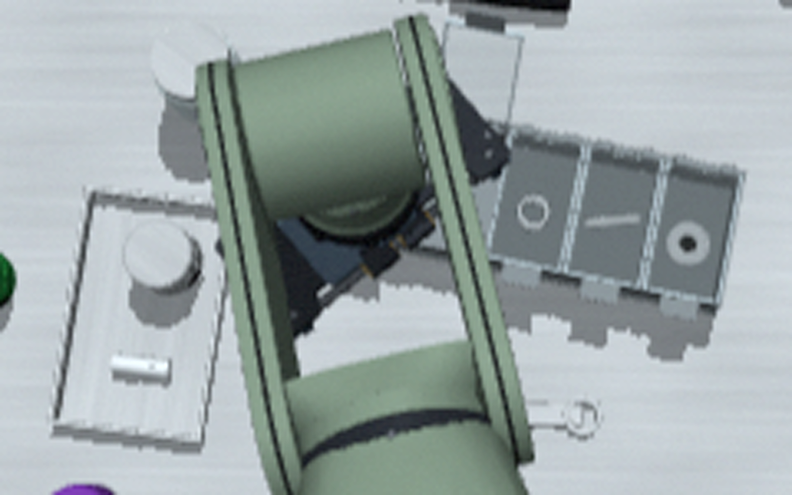

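The top view shows the pin lying flat in the tray's near half at (140,367). The piston is still standing at (160,257), and the lid is lying back at (480,70). To shut it gently I'll pinch the lip again and retrace the arc.

```bash
python3 -c "
from h import *
print(go(*W(98.5,63.3),180,-100.9))"
```

```text
(array([ 0.1521, -0.0727,  0.0373]), np.float64(50.8))
```

```bash
python3 -m pendant '[{"xyz":[0.03,-0.014,0],"roll":8,"jaw":0.52},{"xyz":[0.06,-0.029,0],"roll":17,"jaw":0.52},{"xyz":[0.09,-0.043,0],"roll":26,"jaw":0.52},{"xyz":[0.12,-0.058,0],"roll":35,"jaw":0.52},{"xyz":[0.14,-0.067,0.01],"roll":43,"jaw":0.52},{"xyz":[0.152,-0.0727,0.03],"roll":50.8,"jaw":0.52},{"xyz":[0.152,-0.0727,0.037],"roll":50.8,"jaw":0.52},{"xyz":[0.152,-0.0727,0.037],"roll":50.8,"jaw":0.52}]'; python3 -c "
from h import *
print(go(*W(98.5,63.3),140,-100.9),L(env.state()['ee_pos']))"
```

```text
time_s: 23.6
ee_pos: [665.5, 69.9, 177.7]
ee_rot: [179.9, -0.0, -100.1]
force: [-0.1, 0.4, 0.5]
gripper_width: 44.0
(array([ 0.005 , -0.0072,  0.0377]), np.float64(0.8)) [91.27520886 68.20269686]
```

```bash
python3 -m pendant '[{"xyz":[0,0,0],"roll":0,"jaw":0.52},{"xyz":[0,0,0.005],"roll":0,"jaw":0.52},{"xyz":[0,0,0.01],"roll":0,"jaw":0.52},{"xyz":[0,0,0.015],"roll":0,"jaw":0.52},{"xyz":[0,0,0.015],"roll":0,"jaw":0.52},{"xyz":[0,0,0.015],"roll":0,"jaw":0.52},{"xyz":[0,0,0.015],"roll":0,"jaw":0.52},{"xyz":[0,0,0.015],"roll":0,"jaw":0.52}]'; python3 -c "
from h import *
print(go(*W(98.5,63.3),140,-100.9),L(env.state()['ee_pos']))"
```

```text
time_s: 24.6
ee_pos: [666.4, 69.6, 162.6]
ee_rot: [-180.0, -0.0, -100.2]
force: [0.6, 0.1, -0.9]
gripper_width: 43.7
(array([ 0.0048, -0.0062,  0.0226]), np.float64(0.7)) [92.22489896 68.04345858]
```

```bash
python3 -m pendant '[{"xyz":[0.0048,-0.0062,0],"roll":0.7,"jaw":0.52},{"xyz":[0.0048,-0.0062,0],"roll":0.7,"jaw":0.52},{"xyz":[0.0048,-0.0062,0.01],"roll":0.7,"jaw":0.52},{"xyz":[0.0048,-0.0062,0.018],"roll":0.7,"jaw":0.52},{"xyz":[0.0048,-0.0062,0.0226],"roll":0.7,"jaw":0.52},{"xyz":[0.0048,-0.0062,0.0226],"roll":0.7,"jaw":0.52},{"xyz":[0.0048,-0.0062,0.0226],"roll":0.7,"jaw":0.52},{"xyz":[0.0048,-0.0062,0.0226],"roll":0.7,"jaw":0.52}]'; python3 -c "
from h import *
print(go(*W(98.5,63.3),140,-100.9),L(env.state()['ee_pos']),env.state()['force'])"
```

```text
time_s: 25.6
ee_pos: [671.7, 63.8, 140.2]
ee_rot: [-180.0, 0.0, -100.9]
force: [-0.2, 0.6, -0.3]
gripper_width: 43.9
(array([0.    , 0.    , 0.0002]), np.float64(-0.0)) [98.54152794 63.34994532] [-0.23272796  0.60628334 -0.32467114]
```

```bash
python3 -m pendant '[{"xyz":[0,0,0],"roll":0,"jaw":0.6},{"xyz":[0,0,0],"roll":0,"jaw":0.75},{"xyz":[0,0,0],"roll":0,"jaw":0.75},{"xyz":[0,0,0],"roll":0,"jaw":0.75},{"xyz":[0,0,0],"roll":0,"jaw":0.75},{"xyz":[0,0,0],"roll":0,"jaw":0.75},{"xyz":[0,0,0],"roll":0,"jaw":0.75},{"xyz":[0,0,0],"roll":0,"jaw":0.75}]' 15
python3 -c "
import numpy as np
c=lambda t:np.array([-114*np.cos(t),114*np.sin(t)+1.5*np.cos(t)])
for a,b in((120.3,55),(55,4)):
  for t in np.linspace(a,b,9)[1:]:
    d=c(np.radians(t))-c(np.radians(a)); print(round(t),(-d/1000).round(4))"
```

```text
time_s: 26.6
ee_pos: [671.6, 63.4, 139.9]
ee_rot: [-180.0, -0.0, -100.9]
force: [-0.8, -4.8, 0.8]
gripper_width: 29.1
112 [ 0.0146 -0.0074]
104 [ 0.03   -0.0126]
96 [ 0.046  -0.0156]
88 [ 0.0622 -0.0163]
79 [ 0.0783 -0.0147]
71 [ 0.094  -0.0108]
63 [ 0.109  -0.0047]
55 [0.1229 0.0034]
49 [0.01   0.0077]
42 [0.019  0.0165]
36 [0.027  0.0262]
30 [0.0338 0.0368]
23 [0.0395 0.0481]
17 [0.0438 0.06  ]
10 [0.0467 0.0722]
4 [0.0483 0.0848]
```

```bash
python3 -m pendant '[{"xyz":[0,0.0146,-0.0074],"roll":0,"jaw":0.75},{"xyz":[0,0.03,-0.0126],"roll":0,"jaw":0.75},{"xyz":[0,0.046,-0.0156],"roll":0,"jaw":0.75},{"xyz":[0,0.0622,-0.0163],"roll":0,"jaw":0.75},{"xyz":[0,0.0783,-0.0147],"roll":0,"jaw":0.75},{"xyz":[0,0.094,-0.0108],"roll":0,"jaw":0.75},{"xyz":[0,0.109,-0.0047],"roll":0,"jaw":0.75},{"xyz":[0,0.1229,0.0034],"roll":0,"jaw":0.75}]'; python3 -m pendant '[{"xyz":[0,0.01,0.0077],"roll":0,"jaw":0.75},{"xyz":[0,0.019,0.0165],"roll":0,"jaw":0.75},{"xyz":[0,0.027,0.0262],"roll":0,"jaw":0.75},{"xyz":[0,0.0338,0.0368],"roll":0,"jaw":0.75},{"xyz":[0,0.0395,0.0481],"roll":0,"jaw":0.75},{"xyz":[0,0.0438,0.06],"roll":0,"jaw":0.75},{"xyz":[0,0.0467,0.0722],"roll":0,"jaw":0.75},{"xyz":[0,0.0483,0.0848],"roll":0,"jaw":0.75}]'; python3 -c "
from h import *
print(L(env.state()['ee_pos']),go(*W(-72.9,63.3),44,-100.9))"
```

```text
time_s: 27.6
ee_pos: [549.4, 87.4, 136.2]
ee_rot: [-180.0, 0.0, -100.9]
force: [2.5, -3.8, -3.4]
gripper_width: 29.1
time_s: 28.6
ee_pos: [503.1, 96.4, 50.5]
ee_rot: [180.0, 0.0, -100.9]
force: [-2.5, -0.3, 0.2]
gripper_width: 29.4
[-73.25423713  63.52046106] (array([ 0.0002, -0.0004,  0.0065]), np.float64(-0.0))
```

```bash
python3 -m pendant '[{"xyz":[0,0,0.003],"roll":0,"jaw":0.75},{"xyz":[0,0,0.0062],"roll":0,"jaw":0.75},{"xyz":[0,0,0.0065],"roll":0,"jaw":0.75},{"xyz":[0,0,0.0065],"roll":0,"jaw":0.6},{"xyz":[0,0,0.0065],"roll":0,"jaw":0.52},{"xyz":[0,0,0.0065],"roll":0,"jaw":0.52},{"xyz":[0,0.015,0.0065],"roll":0,"jaw":0.52},{"xyz":[0,0.03,0.0065],"roll":0,"jaw":0.52}]'; python3 -m pendant '[{"xyz":[0,0,-0.03],"roll":0,"jaw":0.52},{"xyz":[0,0,-0.08],"roll":0,"jaw":0.52},{"xyz":[0,0,-0.13],"roll":0,"jaw":0.52},{"xyz":[0.05,0,-0.16],"roll":0,"jaw":0.52},{"xyz":[0.1,0,-0.16],"roll":0,"jaw":0.52},{"xyz":[0.15,0,-0.16],"roll":0,"jaw":0.52},{"xyz":[0.2,0,-0.16],"roll":0,"jaw":0.52},{"xyz":[0.25,0,-0.16],"roll":0,"jaw":0.52}]';  python3 -m pendant '[{"xyz":[0.05,0,0],"roll":0,"jaw":0.52},{"xyz":[0.1,0,0],"roll":0,"jaw":0.52},{"xyz":[0.15,0,0],"roll":0,"jaw":0.52},{"xyz":[0.2,0,0],"roll":0,"jaw":0.52},{"xyz":[0.22,0,0],"roll":0,"jaw":0.52},{"xyz":[0.22,0,0],"roll":0,"jaw":0.52},{"xyz":[0.22,0,0],"roll":0,"jaw":0.52},{"xyz":[0.22,0,0],"roll":0,"jaw":0.52}]'
python3 - <<'E'
from h import *
im,d,p=grab('top');sc,_,_=grab('scene')
cv2.imwrite('pics/s8.png',np.clip(cv2.resize(im[95:285,100:460],None,fx=2.2,fy=2.2,interpolation=cv2.INTER_CUBIC)*1.4,0,255).astype(np.uint8))
cv2.imwrite('pics/s9.png',np.clip(cv2.resize(sc[70:330,90:410],None,fx=2.2,fy=2.2,interpolation=cv2.INTER_CUBIC)*1.5,0,255).astype(np.uint8))
for i,y in enumerate((126,63,0,-63,-126)):
    u,v=px(p,[*W(-60,y),51.5]);print(i,[round(float(depthpt(p,d,*px(p,[*W(x,y),51]))[2]),1) for x in(-60,-30,30)])
E
```

```text
time_s: 29.6
ee_pos: [473.1, 101.9, 45.2]
ee_rot: [-180.0, -0.0, -100.9]
force: [0.3, 0.5, 0.9]
gripper_width: 43.8
time_s: 30.6
ee_pos: [425.3, -144.5, 205.1]
ee_rot: [-180.0, -0.0, -100.9]
force: [0.3, 0.0, 0.3]
gripper_width: 43.6
time_s: 31.6
ee_pos: [385.2, -358.1, 205.3]
ee_rot: [-180.0, 0.0, -100.8]
force: [0.0, 0.3, -1.0]
gripper_width: 44.0
0 [49.5, 51.6, 51.7]
1 [49.6, 53.4, 51.7]
2 [48.9, 52.9, 48.1]
3 [49.0, 52.6, 48.2]
4 [52.2, 54.9, 52.9]
```

View pics/s8.png

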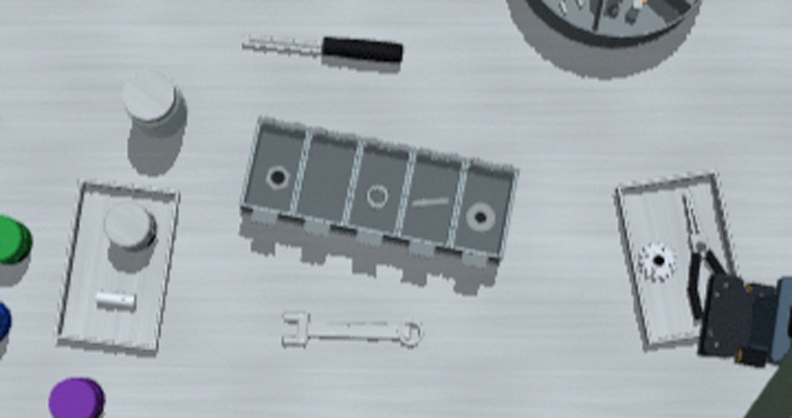

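View pics/s9.png

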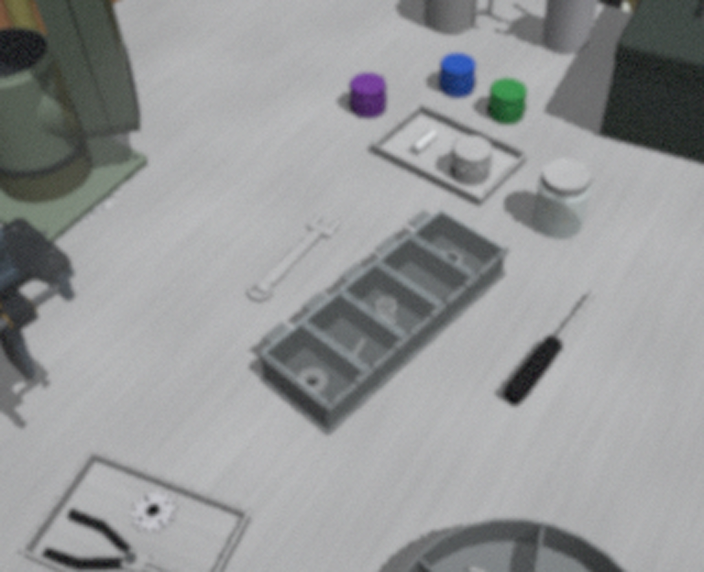

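The pin lies flat in the tray's near half at (116,299) in the top view, with the piston standing at (130,227). All five lids are shut and compartment 1 is empty. Nothing else has moved, and the robot is clear at z = 205 mm. I'm handing the job in.

```bash
python3 -c "
from h import *
print(env.job_done())"
```

```text
the job is handed in; nothing more can be done
None
```

The gudgeon pin is now lying flat in the near half of the piston's tray, and its compartment lid is shut again. I handed the job in at about 31.7 s.

- **Finding it:** The pin was in compartment 1; the slim dowel in compartment 3 was the look-alike.
- **Opening the lid:** I pinched lid 1's lip by its side edges and swung it back to its stop. The other lids stayed shut.
- **Extra step:** The gripper body would have hit the open lid with the pin where it lay. I pressed on the pin with about 7–8 N and rolled it about 23 mm toward the front of its compartment before gripping it.
- **Placing and closing:** I set the pin on the tray floor (6.8 N contact) before letting go. I then pinched the lip again and lowered the lid shut.

**Last checks:** The final pictures show the pin flat in the tray, the piston standing where it was, and nothing else visibly moved. The lip heights read 49–52 mm, as for shut lids, and the gripper is clear at z = 205 mm. No check failed. One move behind the lid stopped about 8 mm short and I corrected it before gripping. I judged the lid's final angle from the pictures and depth readings only.

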